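# Unlock and level a sensor platform with a wedge

## Robot

A 7-joint arm with a two-finger parallel gripper is mounted at the origin on the work surface. World frame = base frame: x ahead of the robot, y to its left, z up, the work surface at z = 0. Lengths are in mm, angles in rad, forces in N, time in s.
With the tool pointing down it reaches from about 350 to 900 mm from the base axis. Payload 19.9 kg.
Tool frame: the origin (TCP) lies between the finger pads; the fingertips stand 17 mm ahead of it and the grasp point (between the pads) lies 2 mm behind it (bot.tip_reach is the distance from the TCP to the fingertips, in mm); z points along the fingers, y is the line along which they close (so a half turn about z gives the same grasp; the last joint's range is limited). The gripper opens to 94 mm and grips with 3 to 60 N. Pads are 16 mm wide; open, the fingers measure 119 mm over their backs; the gripper's body (75 mm by 177 mm) begins 78 mm behind the grasp point.
Start: joints at [1.131, 0.417, -0.01, 1.614, 0.005, 1.111, -0.053], TCP at [242.112, -576.179, 222.425] pointing down, gripper open.
Joint ranges: [-2.81, 2.81], [-0.39, 2.02], [-1.27, 1.25], [0.06, 2.57], [-1.19, 4.33], [0.19, 2], [-2.82, 2.82]. Speed limits (rad/s): [1.89, 1.89, 2.39, 2.39, 3.01, 3.01, 3.01].

## Interface

Orientations are given as [roll, pitch, yaw] about the fixed x, y, z axes, in that order (R = Rz(yaw) Ry(pitch) Rx(roll)).
In Python, from cell import bot gives the robot as it stands. The module is installed in compiled form; this text tells all that it offers.
- The arm moves only by the shell command python3 -m inch 'ROWS' [OPENING] [FORCE]. ROWS is JSON, one flat list of numbers, 6 for each row, row after row: the shift along the tool's x, y, z in mm, then the turn, a rotation vector about the tool's x, y, z in degrees. A call has 1 to 10 rows; each row shifts and turns the commanded pose from where the row before left it, along the tool's axes as they then stand; what a row does not reach is not made up. A row lasts 1/8 s, in which the tool goes at most 62.5 mm and 10.7 degrees, less where a joint would pass 70% of its speed; a pose out of reach is approached as far as the arm can. A call is refused whole if a number of a shift passes 62.5 or a number of a turn 10.7, either way. A call with a gripper value outside its range is refused whole. OPENING is the finger opening in mm, from 0 to 94, set as the call begins (- or left out, the last holds). The fingers move at their own pace and stop on an object; FORCE is the grip in N (left out, the last holds). Time passes only in rows, so rows that do not move let the fingers close. It gives the time, the measured TCP pose, the force, the opening and the grip force at its end, in the units of the state.
- bot.get_state(): the state, without advancing time (a new reading comes with each control period).
- bot.read_camera(name): name is "scene" or "top"; returns a dict with "image" (384x512x3 uint8, red, green, blue), "depth" (384x512 float32, mm along the optical axis (not along the pixel's ray), 0 where there is no reading), "K" (3x3 intrinsics, pixels), "dist" ([k1, k2, p1, p2, k3] as OpenCV has them; the pictures are not rectified), "rvec" (rotation vector, rad) and "tvec" (3), from world to camera coordinates, as OpenCV has them. Camera axes: x right, y down, z forward; pixel columns grow to the right and rows downward; lengths in mm; the calibration is good to about 2 mm. A picture is of the moment at which its call begins.
- bot.finish_job(): hands the job in; it is judged then, once.
The state is a dict: "time": time; "q": joint angles; "dq": joint speeds; "joint_torque": joint torques, N m; "position": TCP position; "eef_rot": TCP orientation; "wrist_force": force on the tool from outside, world axes, zero at the start; "wrist_torque": the same for the moment, N m; "gripper_width": finger opening in mm; "grip_force": force on a finger pad.
Only numpy, scipy, OpenCV 4.12 (cv2) and the standard library are available. Lean on these libraries where they do the work, as an engineer would, in place of code of your own. Each camera call takes 0.05 s, during which the arm holds its last target. There are 200 camera calls.

## Task

Get this tilted sensor platform level: flip the toggle clamp's arm up past upright so that it stays open, lift the freed transport bracket out and put it in the empty steel tray. Then slide the steel wedge along its guide rails under the platform's low edge, just far enough that the platform sits level, resting on the wedge, and leave everything else on the bench where it is.

Things in the scene. Friction and masses are not known exactly. Their poses are not given: they have to be found in the camera images.
- stand: Fixed dark steel levelling stand with bright rails, screwed to the bench; anywhere in reach, turned up to 0.2 rad. Its frame: origin on the bench (z=0), x across the guide channel, y along it from the wedge towards the platform, z up. Base slab 10 mm thick (channel floor at z = 10 mm), from y = -325 to +180 mm. Two guide rails 8 mm high run along y with inner faces at x = +-33 mm. The platform hinges about a line along x at y = 150, z = 41 mm.
- platform (a joint): Tilt in rad of the hinged steel platform (140 mm across, 170 mm from hinge to free edge, 0.85 kg, with a white sensor head on it). 0 = level; negative = free edge low (it starts on its lower stop, -0.09); positive = free edge too high (at most 0.08). It turns freely and rests by its own weight (about 4 N at the lip) on what lies under its free edge.
- platform_lip (a point): Middle of the underside of the round lip (10 mm diameter, along stand x) at the platform's free edge. Level: at stand (0, -20, 36) mm, that is 26 mm above the channel floor; at the start about 11 mm above it.
- clamp (a joint): Angle in rad of the toggle clamp's arm: 0 = arm level, pointing to stand -x and pressing on the bracket's foot; 1.57 = upright; 2.0 = open stop, leaning to stand +x. Stiff hinge (about 0.12 N m): it stays where it is left.
- clamp_hinge (a point): Axis of the clamp's hinge (parallel to stand y), at stand (100, -80, 55) mm. The 14 mm square steel arm swings up about it, carrying a rubber-footed spindle that hangs 36 mm below the arm, 100 mm from the hinge.
- clamp_grip (a point): Middle of the round black hand grip (18 mm diameter, 60 mm long, in line with the arm) at the arm's end, 165 mm from the hinge; the arm ends 25 mm beyond this point, so that the open arm stands up to 245 mm above the bench: keep clear of it afterwards.
- bracket: Loose aluminium transport bracket, 0.14 kg, standing in the channel under the clamp between wedge and platform, turned like the stand. Origin: middle of the foot's underside. Foot 50 mm (x) by 60 mm (y) by 8 mm; an upright leg 8 mm thick, 50 mm wide along x, centred at y = -26 mm, its top at z = 64 mm (grip it there); an 18 mm high lip at the foot's other end, y = +26 mm.
- wedge: Loose plain steel-coloured wedge, 0.45 kg, 140 mm long, 60 mm wide, lying in the channel with 3 mm play each side. Origin: middle of its underside. Its upright heel face (33 mm high) is at its own y = -70 mm, its 5 mm thin toe at y = +70 mm, pointing to the platform; the top slopes evenly between (1:5). The platform is level when the wedge's origin is at about y = +15 mm of the stand, 35 mm of the wedge still showing in front of the lip. It holds by friction when let go.
- tray: Fixed empty shallow steel tray on the bench, 190 x 190 mm, 30 mm high, floor and walls 4 mm. Origin: middle of its underside.
- flange: Bystander: loose steel blank flange, 72 mm diameter, 30 mm high, beside the platform on its far side. Origin: middle of its underside.
- driver: Bystander: loose screwdriver, 170 mm, lying beside the platform on the robot's side.
- wrench: Bystander: loose wrench, 170 mm, lying on the bench at the right.
- bottle: Bystander: loose white bottle, 64 mm diameter, 170 mm high, right of the stand. Origin: middle of its underside.
- jar: Bystander: loose clear jar with black cap, 60 mm diameter, 75 mm high, at the back left. Origin: middle of its underside.
Mind the look-alikes: they are no part of the job. Leave any blue look-alike of the bracket alone.

How it is judged (in metres and radians):
On the way, in this order (a step that is already met when the one before it is completed fails the run):
1. the clamp arm is flipped up past upright (value of joint clamp above 1.65 rad), for 0.2 s.
2. the bracket lies in the tray, let go (x of bracket in the frame of tray between -0.08 and 0.08 m and y of bracket in the frame of tray between -0.08 and 0.08 m and z of bracket in the frame of tray below 0.045 m and linear speed of bracket below 0.02 m/s and contact force between bracket and the fingers below 0.2 N), for 0.2 s.
At the end, for the whole second after the job is handed in: Platform resting on the wedge within 0.012 rad of level; wedge still, within 10 mm of the channel's middle line; clamp arm beyond 1.65 rad; bracket still in the tray, its origin within 80 mm of the tray's middle along both tray axes and less than 45 mm above its underside (value of joint platform between -0.012 and 0.012 rad and contact force between wedge and platform above 1 N and x of wedge in the frame of stand between -0.01 and 0.01 m and linear speed of wedge below 0.01 m/s and velocity of joint platform between -0.03 and 0.03 rad/s and value of joint clamp above 1.65 rad and x of bracket in the frame of tray between -0.08 and 0.08 m and y of bracket in the frame of tray between -0.08 and 0.08 m and z of bracket in the frame of tray below 0.045 m and linear speed of bracket below 0.02 m/s); the robot touches nothing.
It fails at once if a bystander (flange, driver, wrench, bottle or jar) is moved more than 30 mm (distance of any of flange, driver, wrench, bottle, jar from where it was at the start of the episode above 0.03 m).
It fails at once if the bottle or jar is tipped over (angle between any of bottle, jar's own z axis and vertical above 0.5 rad).
It also fails if it takes over 72 s, if anything falls off the work surface, if the arm or the gripper's body presses on something with over 40 N, if the wrist force passes 120 N, or if a joint passes its speed limit or range.

## Working session

There is one attempt and no reset: what is moved stays moved. The work goes in short steps, Python scripts to look and compute and a shell command to move; the robot and the scene stay as the last step left them, time stands still between calls to the robot, and variables do not carry over. Pictures are saved under pics/ and viewed, at most 10 in all, crops included, and the job is handed in when it is done.

```bash
mkdir -p pics
cat > h.py <<'E'
import numpy as np, cv2
from cell import bot
def snap(n):
    c=bot.read_camera(n); np.savez(f'{n}.npz',**c); return c
def load(n): return dict(np.load(f'{n}.npz'))
def world(c,u,v,d=None):
    if d is None:
        p=c['depth'][int(v)-1:int(v)+2,int(u)-1:int(u)+2]; d=np.median(p[p>0])
    n=cv2.undistortPoints(np.array([[[u,v]]],float),c['K'],c['dist'])[0,0]
    R=cv2.Rodrigues(c['rvec'])[0]
    return R.T@(np.array([n[0]*d,n[1]*d,d])-c['tvec'].ravel())
def worldz(c,u,v,z):
    a=world(c,u,v,1.);b=world(c,u,v,2.); return a+(b-a)*(z-a[2])/(b-a)[2]
def proj(c,P): return cv2.projectPoints(np.array(P,float).reshape(-1,3),c['rvec'],c['tvec'],c['K'],c['dist'])[0].reshape(-1,2)
E
python3 - <<'E'
from h import *
for n in('top','scene'):
    c=snap(n); cv2.imwrite(f'pics/{n}0.png',cv2.resize(c['image'][:,:,::-1],(800,600),interpolation=cv2.INTER_CUBIC))
    R=cv2.Rodrigues(c['rvec'])[0]; print(n,-R.T@c['tvec'].ravel(),R[2])
s=bot.get_state();print(s['position'],s['eef_rot'],bot.tip_reach)
E
```

```text
top [ 400.7339052   -16.26122763 1144.96307832] [ 0.10582159 -0.02360176 -0.994105  ]
scene [1159.44609499  711.51513219 1292.98796539] [-0.39854516 -0.47718138 -0.78323667]
[ 241.96247062 -575.91509529  221.89343082] [-3.14047966e+00  9.99953747e-05  3.97774558e-01] 17.0
```

View pics/top0.png

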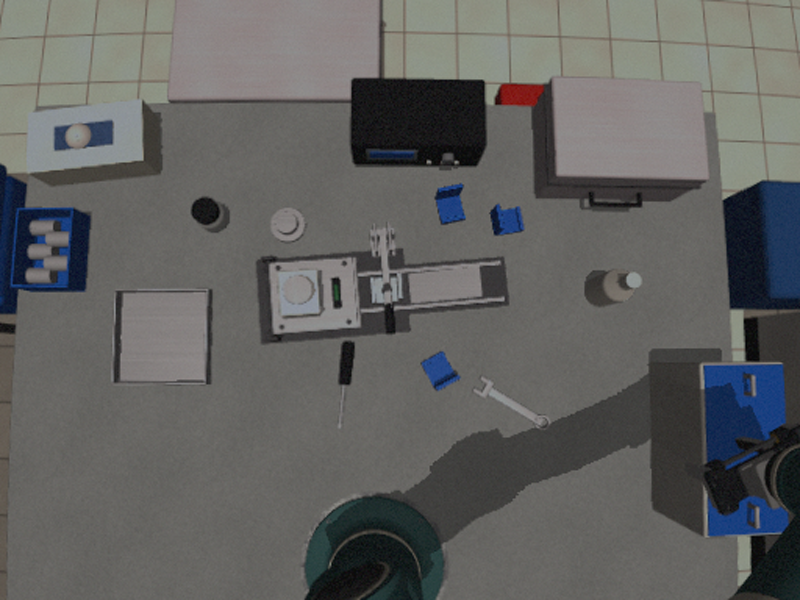

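View pics/scene0.png

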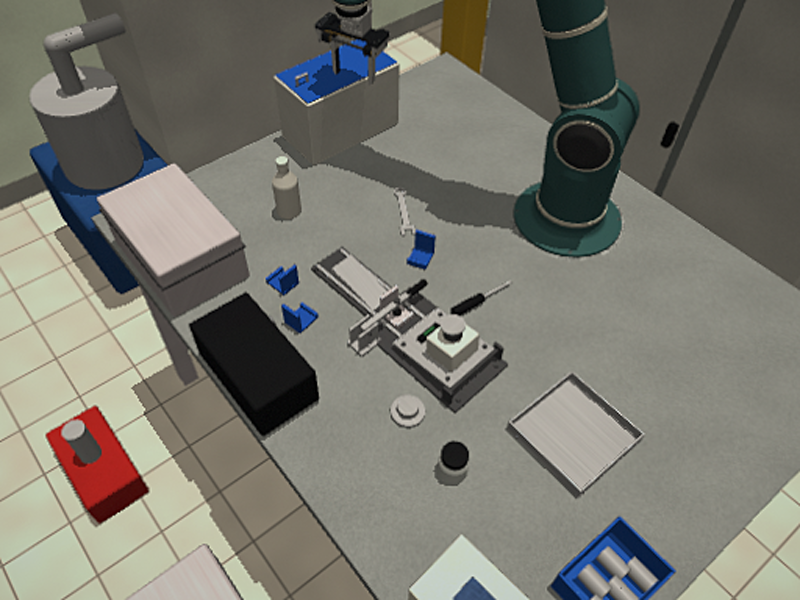

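The top view shows the stand running from about (258,300) to (508,280) in 800x600 pixels, with the clamp at (387,260), its grip near (390,320), and the tray at (162,337). The driver is at (345,385) and the blue look-alikes are at (450,205), (507,220) and (440,370). I'll enlarge the stand.

Run:
```python
from h import *
c=load('top'); im=c['image'][135:225,160:330,::-1]
im=cv2.convertScaleAbs(im,alpha=1.5)
cv2.imwrite('pics/crop1.png',cv2.resize(im,(799,423),interpolation=cv2.INTER_CUBIC))
# tray corners (800 img px)
for u,v in[(115,290),(210,290),(211,383),(114,382)]:
    print('tray',worldz(c,u*.64,v*.64,30).round(1))
for n,u,v,z in[('rail far right',504,259,18),('rail near right',507,303,18),('grip',390,320,55)]:
    print(n,worldz(c,u*.64,v*.64,z).round(1))
```

```text
tray [537.1 519.8  30. ]
tray [538.  326.9  30. ]
tray [355.2 318.7  30. ]
tray [354.7 512.7  30. ]
rail far right [ 606.4 -261.3   18. ]
rail near right [ 516.6 -265.8   18. ]
grip [478.7 -30.   55. ]
```

View pics/crop1.png

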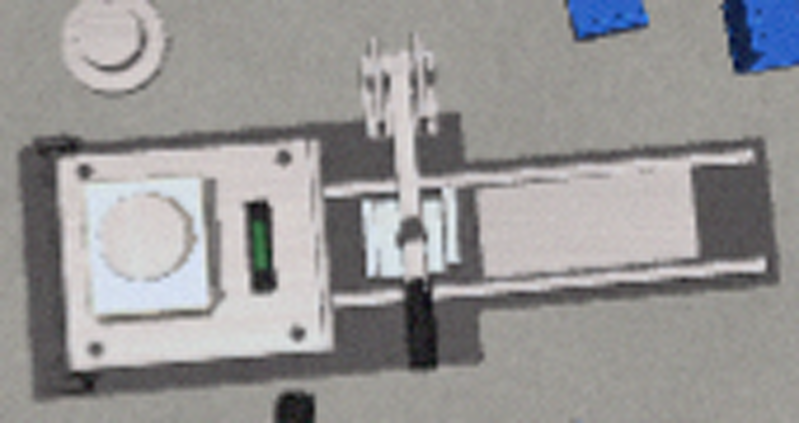

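Run:
```python
from h import *
c=load('top')
W=lambda u,v,z: worldz(c,160+(u+.5)/4.7-.5,135+(v+.5)/4.7-.5,z)
a=W(770,211.5,10);b=W(28,274,10)
ey=(b-a)/np.linalg.norm(b-a); print('len',np.linalg.norm(b-a),a,b)
ang=np.arctan2(-ey[0],ey[1]); print('yaw',ang)
ex=np.array([np.cos(ang),np.sin(ang),0]);ey=np.array([-np.sin(ang),np.cos(ang),0])
m=(a+b)/2; o=m+ey*72.5; o[2]=0; print('origin',o)
S=lambda p:[round(float((p-o)@ex),1),round(float((p-o)@ey),1),round(float(p[2]),1)]
print('rails',[S(W(*q)) for q in[(335,191,18),(750,156,18),(340,300,18),(762,265,18)]])
print('wedge toe',S(W(479,190,15)),S(W(485,276,15)),'heel',S(W(691,166,43)),S(W(698,256,43)))
print('brk leg top',S(W(447,188,64)),S(W(458,188,64)),S(W(458,262,64)),S(W(447,265,64)),'lip',S(W(365,200,28)),S(W(372,277,28)))
print('grip',S(W(423,365,55)),S(W(408,280,55)),'hinge', S(W(400,60,60)))
P=o+100*ex-80*ey; print('hinge world',P,'grip w',o-65*ex-80*ey)
np.savez('stand.npz',o=o,ang=ang)
# depth fit check: grip depth
for u,v in[(420,330),(420,345),(416,310)]: print(S(world(c,160+u/4.7,135+v/4.7)))
# driver, flange positions
for n,u,v,z in[('drv',347,343,20),('drvtip',340,427,5),('drvmid',346,384,15),('flange',287,224,30),('bottle',630,280,170)]:
    w=worldz(c,u*.64,v*.64,z); print(n,w.round(),S(w))
```

```text
len 500.5962207609394 [ 563.19133766 -265.00576762   10.        ] [517.88423534 233.5359485   10.        ]
yaw 0.09063030087851559
origin [533.97608111  56.46754208   0.        ]
rails [[37.2, -31.4, 18.0], [37.7, -311.5, 18.0], [-35.8, -28.8, 18.0], [-36.5, -311.6, 18.0]]
wedge toe [30.2, -127.4, 15.0] [-27.8, -126.1, 15.0] heel [30.3, -266.2, 43.0] [-29.3, -264.6, 43.0]
brk leg top [25.9, -104.1, 64.0] [25.3, -111.1, 64.0] [-22.2, -106.9, 64.0] [-23.5, -99.8, 64.0] lip [28.0, -50.9, 28.0] [-23.4, -51.2, 28.0]
grip [-85.3, -79.2, 55.0] [-30.1, -74.3, 55.0] hinge [112.7, -81.3, 60.0]
hinge world [640.80617207 -14.15350058   0.        ] grip w [476.48335111 -29.08703697   0.        ]
[-64.6, -80.1, 62.8]
[-74.1, -79.3, 63.5]
[-51.6, -78.7, 61.3]
drv [435.  54.  20.] [-98.6, 6.9, 20.0]
drvtip [269.  67.   5.] [-262.4, 34.9, 5.0]
drvmid [355.  56.  15.] [-178.8, 15.6, 15.0]
flange [672. 177.  30.] [148.5, 107.6, 30.0]
bottle [ 543. -455.  170.] [-37.0, -510.1, 170.0]
```

```bash
python3 -m inch '[0,0,0,0,0,8.8, 0,0,0,0,0,8.8, 28,-52,0,0,0,0, 28,-52,0,0,0,0, 28,-52,0,0,0,0, 28,-52,0,0,0,0, 28,-52,0,0,0,0, 28,-52,0,0,0,0, 28,-52,0,0,0,0, 28,-52,0,0,0,0]' 45 10
cat >> h.py <<'E'
def stand():
    s=np.load('stand.npz'); return s['o'],float(s['ang'])
def tool_in_stand():
    from scipy.spatial.transform import Rotation as Ro
    o,a=stand(); s=bot.get_state(); d=np.array(s['position'])-o
    R=Ro.from_euler('z',a).as_matrix(); T=Ro.from_euler('xyz',s['eef_rot']).as_matrix()
    print('stand pos',(R.T@d).round(1),'yaw err deg',np.degrees(Ro.from_matrix(R.T@T).as_euler('xyz')).round(2),'w',round(s['gripper_width'],1),'g',round(s['grip_force'],1),'F',np.round(s['wrist_force'],1),'t',s['time'])
E
python3 -c "
from h import *
tool_in_stand()"
```

```text
time: 1.35
position: [427.8, -139.8, 222.5]
eef_rot: [3.141, 0.0, 0.09]
wrist_force: [1.8, -0.9, -0.1]
gripper_width: 44.9
grip_force: 0.0
stand pos [-123.5 -185.8  222.5] yaw err deg [ 1.7999e+02  0.0000e+00 -1.0000e-02] w 44.9 g 0.0 F [ 1.8 -0.9 -0.1] t 1.35
```

```bash
python3 -m inch '[29,-53,0,0,0,0, 29.5,-53,0,0,0,0, 0,0,0,0,0,0, 0,0,50,0,0,0, 0,0,50,0,0,0, 0,0,40,0,0,0, 0,0,30,0,0,0, 0,0,0,0,0,0]'
python3 -c "
from h import *
tool_in_stand()
c=snap('top')
cv2.imwrite('pics/t1.png',cv2.resize(c['image'][120:240,150:330],None,fx=4,fy=4,interpolation=3)[:,:,::-1])"
```

```text
time: 2.35
position: [474.7, -31.2, 50.9]
eef_rot: [-3.141, 0.004, 0.09]
wrist_force: [-0.7, -0.2, 0.7]
gripper_width: 44.8
grip_force: 0.0
stand pos [-67.  -82.   50.9] yaw err deg [-1.7996e+02  2.3000e-01 -4.0000e-02] w 44.8 g 0.0 F [-0.7 -0.2  0.7] t 2.35
```

```bash
python3 -m inch '[0,0,0,0,0,0, 0,0,0,0,0,0, 0,0,0,0,0,0, 0,0,0,0,0,0]' 0 8
```

```text
time: 2.9
position: [476.5, -28.6, 53.1]
eef_rot: [-3.14, -0.001, 0.092]
wrist_force: [-2.8, 15.7, 7.4]
gripper_width: 18.3
grip_force: 8.0
```

```bash
python3 -m inch '[1,0,-16,0,0,0, 2.3,0,-16.8,0,0,0, 9.7,0,-31.5,0,0,0, 15.8,0,-28.9,0,0,0, 21.2,0,-25.2,0,0,0, 0,0,0,0,0,0]'; python3 -c "
from h import *
tool_in_stand()"
```

```text
time: 3.65
position: [527.4, -23.8, 173.0]
eef_rot: [-3.14, -0.003, 0.093]
wrist_force: [-3.1, 12.9, 1.6]
gripper_width: 17.6
grip_force: 8.0
stand pos [-13.8 -79.3 173. ] yaw err deg [-1.7988e+02 -1.5000e-01  1.2000e-01] w 17.6 g 8.0 F [-3.1 12.9  1.6] t 3.65
```

```bash
python3 -m inch '[25.9,0,-20.4,0,0,0, 29.3,0,-15,0,0,0, 31.8,0,-8.8,0,0,0, 32.8,0,-2.3,0,0,0, 32.7,0,4.2,0,0,0, 16,0,4,0,0,0, 0,0,0,0,0,0]'; python3 -c "
from h import *
tool_in_stand()
c=snap('scene')
cv2.imwrite('pics/s1.png',cv2.resize(c['image'][70:300,150:400],None,fx=2.4,fy=2.4,interpolation=3)[:,:,::-1])"
```

```text
time: 4.53
position: [694.0, -10.7, 208.6]
eef_rot: [-3.141, 0.001, 0.091]
wrist_force: [-0.5, -0.0, -0.4]
gripper_width: 0.3
grip_force: 0.0
stand pos [153.3 -81.4 208.6] yaw err deg [-1.7997e+02  4.0000e-02  2.0000e-02] w 0.3 g 0.0 F [-0.5 -0.  -0.4] t 4.525
```

View pics/s1.png

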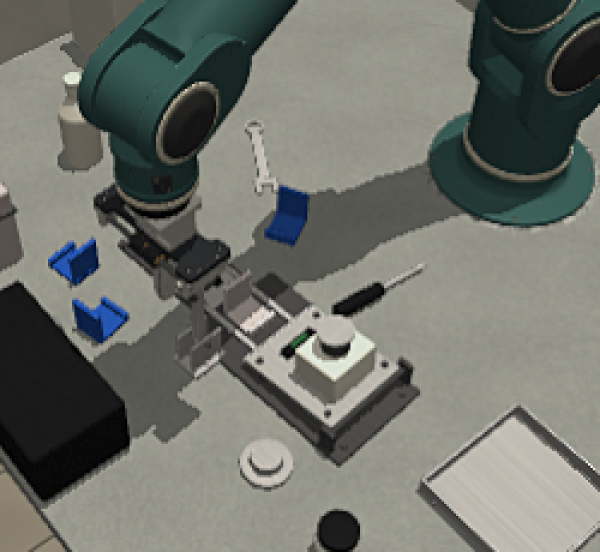

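The gripper came off the grip on the way and now reads 0.3 mm with no force. The picture shows the bracket uncovered at about (245,300), but the gripper hides the arm. I'll lift and look again.

```bash
python3 -m inch '[0,0,-40,0,0,0, 0,0,-50,0,0,0, -50,0,-20,0,0,0, -60,0,0,0,0,0, -60,0,0,0,0,0, -60,0,0,0,0,0, 0,0,0,0,0,0]' 45; python3 -c "
from h import *
tool_in_stand()
c=snap('scene')
o,a=stand()
R=cv2.Rodrigues(np.array([0,0,a]))[0]
im=cv2.resize(c['image'][70:300,150:400],None,fx=2.4,fy=2.4,interpolation=3)[:,:,::-1].copy()
for th,col in((1.2,(255,0,0)),(1.57,(0,255,0)),(1.65,(0,255,255)),(2.0,(0,0,255))):
    p=proj(c,o+R@np.array([100-190*np.cos(th),-80,55+190*np.sin(th)]))[0]; p=((p-[150,70]+.5)*2.4).astype(int); cv2.circle(im,tuple(int(x) for x in p),3,col,-1)
cv2.imwrite('pics/s2.png',im)"
```

```text
time: 5.45
position: [461.1, -32.5, 320.1]
eef_rot: [3.139, -0.001, 0.089]
wrist_force: [1.1, 0.9, 1.2]
gripper_width: 44.8
grip_force: 0.0
stand pos [-80.6 -82.  320.1] yaw err deg [ 1.7986e+02 -7.0000e-02 -9.0000e-02] w 44.8 g 0.0 F [1.1 0.9 1.2] t 5.45
```

View pics/s2.png

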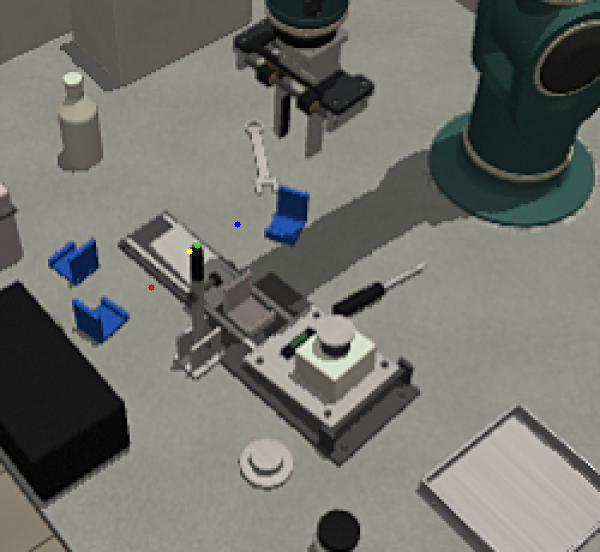

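```bash
python3 -m inch '[50,-2,30,0,0,0, 45,0,40,0,0,0, 30,0,33,0,0,0, 20,0,0,0,0,0, 15,0,0,0,0,0, 15,0,0,0,0,0, 15,0,0,0,0,0, 15,0,0,0,0,0, 7,0,0,0,0,0, 0,0,0,0,0,0]' 8; python3 -c "
from h import *
tool_in_stand()"
```

```text
time: 6.75
position: [675.9, -10.4, 215.7]
eef_rot: [-3.141, 0.0, 0.091]
wrist_force: [-1.2, 0.7, -0.4]
gripper_width: 7.6
grip_force: 0.0
stand pos [135.3 -79.5 215.7] yaw err deg [-1.7998e+02  2.0000e-02  1.0000e-02] w 7.6 g 0.0 F [-1.2  0.7 -0.4] t 6.75
```

```bash
python3 -m inch '[-30,0,0,0,0,0, -50,0,-30,0,0,0, -60,0,-40,0,0,0, -60,0,-10,0,0,0, 0,0,0,0,0,0]' 45; python3 -c "
from h import *
tool_in_stand()
c=snap('scene')
o,a=stand()
R=cv2.Rodrigues(np.array([0,0,a]))[0]
im=cv2.resize(c['image'][70:300,150:400],None,fx=2.4,fy=2.4,interpolation=3)[:,:,::-1].copy()
for th,col in((1.57,(0,255,0)),(1.65,(0,255,255)),(1.9,(255,0,255)),(2.0,(0,0,255))):
    p=proj(c,o+R@np.array([100-190*np.cos(th),-80,55+190*np.sin(th)]))[0]; p=((p-[150,70]+.5)*2.4).astype(int); cv2.circle(im,tuple(int(x) for x in p),2,col,-1)
cv2.imwrite('pics/s3.png',im)"
```

```text
time: 7.38
position: [481.8, -28.7, 292.4]
eef_rot: [3.139, -0.002, 0.089]
wrist_force: [1.0, -0.9, 0.9]
gripper_width: 44.8
grip_force: 0.0
stand pos [-59.6 -80.1 292.4] yaw err deg [ 1.7985e+02 -1.3000e-01 -8.0000e-02] w 44.8 g 0.0 F [ 1.  -0.9  0.9] t 7.375
```

View pics/s3.png

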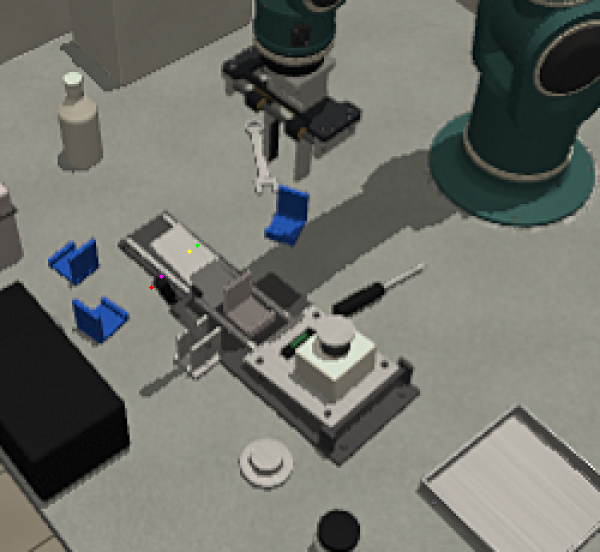

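The arm's tip is at (161,280), next to the 1.9 rad mark, so the clamp is open and the bracket is free at (245,300). Next I grasp the bracket leg.

```bash
python3 -m inch '[30,13,20,0,0,0, 30.5,12.5,50,0,0,0, 0,0,60,0,0,0, 0,0,50,0,0,0, 0,0,40,0,0,0, 0,0,20,0,0,0, 0,0,0,0,0,0]'; python3 -c "
from h import *
tool_in_stand()"; python3 -m inch '[0,0,0,0,0,0, 0,0,0,0,0,0, 0,0,0,0,0,0, 0,0,0,0,0,0]' 0 25;  python3 -c "
from h import *
tool_in_stand()"
```

```text
time: 8.3
position: [546.6, -47.5, 48.9]
eef_rot: [-3.14, 0.003, 0.091]
wrist_force: [0.7, -0.5, 0.7]
gripper_width: 45.1
grip_force: 0.0
stand pos [   3.1 -104.7   48.9] yaw err deg [-1.7993e+02  1.7000e-01  2.0000e-02] w 45.1 g 0.0 F [ 0.7 -0.5  0.7] t 8.3
time: 8.8
position: [547.2, -47.9, 51.2]
eef_rot: [3.142, -0.001, 0.091]
wrist_force: [-0.3, 0.4, 1.1]
gripper_width: 8.2
grip_force: 2.1
stand pos [   3.8 -105.2   51.2] yaw err deg [ 1.8e+02 -3.0e-02 -1.0e-02] w 8.2 g 2.1 F [-0.3  0.4  1.1] t 8.8
```

```bash
python3 -m inch '[0,0,0,0,0,0, 0,0,0,0,0,0, 0,0,-10,0,0,0, 0,0,-30,0,0,0, 0,0,-50,0,0,0, 0,0,-50,0,0,0, 0,0,-50,0,0,0, 0,0,0,0,0,0]'; python3 -c "
from h import *
tool_in_stand()
c=snap('scene')
print([ (x*.64,) and world(c,x*.64,y*.64).round(0) for x,y in((453,322),(446,352))])"
```

```text
time: 9.8
position: [548.5, -47.9, 244.8]
eef_rot: [3.14, -0.006, 0.091]
wrist_force: [-0.0, 0.0, -2.1]
gripper_width: 8.1
grip_force: 25.0
stand pos [   5.  -105.2  244.8] yaw err deg [179.92  -0.34   0.  ] w 8.1 g 25.0 F [-0.   0.  -2.1] t 9.8
[array([528., 137., 134.]), array([569., 166.,  97.])]
```

```bash
python3 -m inch '[-6.5,-30,0,0,0,0, -6.5,-50,0,0,0,0, -6.5,-55,0,0,0,0, -6.5,-60,0,0,0,0, -6.5,-60,0,0,0,0, -6.5,-60,0,0,0,0, -6.5,-55,0,0,0,0, -6.5,-48,0,0,0,0, -6.5,-30,0,0,0,0, 0,0,0,0,0,0]'; python3 -m inch '[0,0,50,0,0,0, 0,0,50,0,0,0, 0,0,50,0,0,0, 0,0,30,0,0,0, 0,0,0,0,0,0]'; python3 -c "
from h import *
tool_in_stand()"
```

```text
time: 11.1
position: [446.3, 394.8, 239.4]
eef_rot: [3.142, 0.003, 0.095]
wrist_force: [-0.6, -0.3, -1.6]
gripper_width: 8.0
grip_force: 25.0
time: 11.72
position: [447.3, 390.9, 58.4]
eef_rot: [3.139, 0.004, 0.09]
wrist_force: [0.0, -0.6, -1.1]
gripper_width: 7.9
grip_force: 25.0
stand pos [-56.1 340.9  58.4] yaw err deg [ 1.7984e+02  2.4000e-01 -4.0000e-02] w 7.9 g 25.0 F [ 0.  -0.6 -1.1] t 11.725
```

```bash
python3 -m inch '[0,0,6,0,0,0, 0,0,5.5,0,0,0, 0,0,0,0,0,0, 0,0,0,0,0,0]'; python3 -c "
from h import *
tool_in_stand()"; python3 -m inch '[0,0,0,0,0,0, 0,0,0,0,0,0, 0,0,0,0,0,0]' 40;  python3 -m inch '[0,0,-20,0,0,0, 0,0,-60,0,0,0, 0,0,-60,0,0,0, 0,0,-50,0,0,0, 0,50,0,0,0,0, 0,60,0,0,0,0, 0,60,0,0,0,0, 0,60,0,0,0,0, 0,0,0,0,0,0]';python3 -c "
from h import *
tool_in_stand(); c=snap('top')
cv2.imwrite('pics/t2.png',cv2.resize(c['image'][120:270,60:340],None,fx=2.8,fy=2.8,interpolation=3)[:,:,::-1])
o,a=stand()"
```

```text
time: 12.22
position: [448.4, 393.1, 49.8]
eef_rot: [-3.141, -0.0, 0.091]
wrist_force: [0.1, -0.2, -1.0]
gripper_width: 7.8
grip_force: 25.0
stand pos [-54.7 343.   49.8] yaw err deg [-1.7998e+02 -3.0000e-02 -0.0000e+00] w 7.8 g 25.0 F [ 0.1 -0.2 -1. ] t 12.225
time: 12.6
position: [448.3, 393.0, 49.4]
eef_rot: [-3.141, -0.0, 0.091]
wrist_force: [-0.2, -0.8, -0.3]
gripper_width: 34.4
grip_force: 0.0
time: 13.72
position: [469.7, 159.8, 240.6]
eef_rot: [3.14, -0.001, 0.085]
wrist_force: [0.4, 1.4, -0.9]
gripper_width: 40.0
grip_force: 0.0
stand pos [-54.7 108.7 240.6] yaw err deg [ 1.7992e+02 -7.0000e-02 -3.4000e-01] w 40.0 g 0.0 F [ 0.4  1.4 -0.9] t 13.725
```

View pics/t2.png

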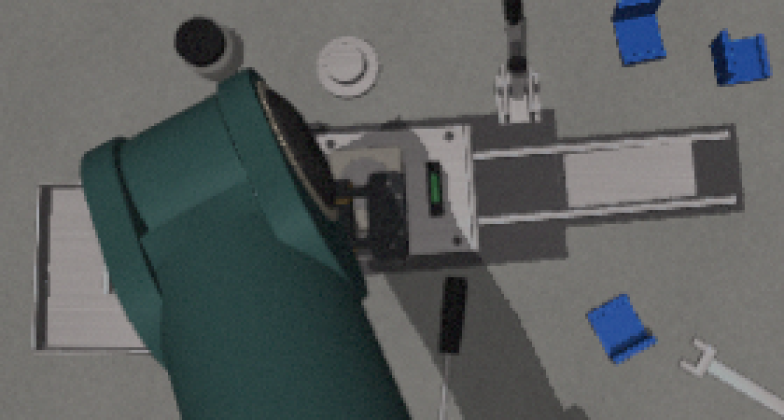

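```bash
python3 -m inch '[0,40,0,0,0,0, 0,58,0,0,0,0, 0,60,0,0,0,0, 0,60,0,0,0,0, 9,60,0,0,0,0, 15,56,0,0,0,0, 15,45,0,0,0,0, 16,25,30,0,0,0, 0,0,40,0,0,0, 0,0,0,0,0,0]' 0; python3 -c "
from h import *
tool_in_stand(); c=snap('scene')
cv2.imwrite('pics/s4.png',cv2.resize(c['image'][70:330,150:420],None,fx=2.2,fy=2.2,interpolation=3)[:,:,::-1])"
```

```text
time: 15.02
position: [559.9, -231.6, 167.6]
eef_rot: [-3.139, 0.003, 0.092]
wrist_force: [-0.1, 0.2, 0.9]
gripper_width: 0.4
grip_force: 0.0
stand pos [  -0.3 -289.2  167.6] yaw err deg [-1.7983e+02  2.0000e-01  1.1000e-01] w 0.4 g 0.0 F [-0.1  0.2  0.9] t 15.025
```

View pics/s4.png

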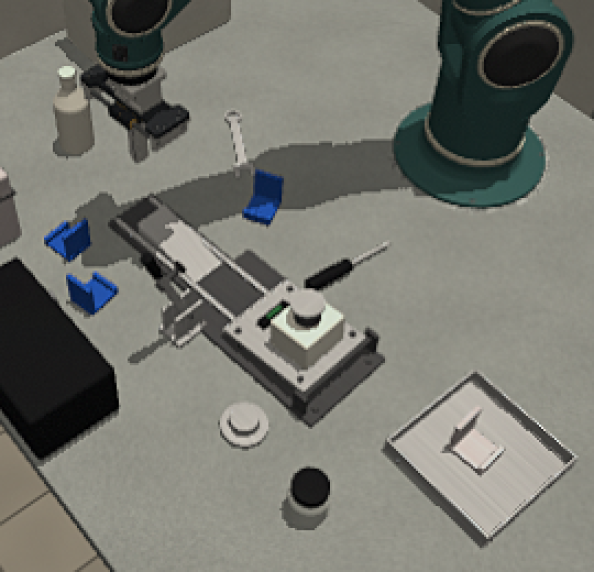

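The bracket stands in the middle of the tray at (475,445), let go. Next I go down behind the wedge's heel and push.

```bash
python3 -m inch '[0,4,50,0,0,0, 0,0,45,0,0,0, 0,0,25,0,0,0, 0,0,9,0,0,0, 0,0,0,0,0,0]'; python3 -c "
from h import *
tool_in_stand()"; python3 -m inch '[0,-8,0,0,0,0, 0,-10,0,0,0,0, 0,-20,0,0,0,0, 0,-20,0,0,0,0, 0,-20,0,0,0,0, 0,-20,0,0,0,0, 0,-20,0,0,0,0, 0,-20,0,0,0,0, 0,-10,0,0,0,0, 0,0,0,0,0,0]'; python3 -c "
from h import *
tool_in_stand()"
```

```text
time: 15.7
position: [561.7, -237.3, 41.8]
eef_rot: [3.141, -0.001, 0.091]
wrist_force: [-0.2, -0.3, 1.3]
gripper_width: 0.6
grip_force: 0.0
stand pos [   1.  -295.1   41.8] yaw err deg [ 1.7997e+02 -8.0000e-02  3.0000e-02] w 0.6 g 0.0 F [-0.2 -0.3  1.3] t 15.7
time: 16.95
position: [547.2, -89.0, 40.2]
eef_rot: [-3.141, 0.0, 0.092]
wrist_force: [0.5, -0.6, -0.4]
gripper_width: 0.3
grip_force: 0.0
stand pos [   0.  -146.1   40.2] yaw err deg [-1.7997e+02  2.0000e-02  7.0000e-02] w 0.3 g 0.0 F [ 0.5 -0.6 -0.4] t 16.95
```

```bash
python3 -m inch '[0,-10,0,0,0,0, 0,-10,0,0,0,0, 0,-10,0,0,0,0, 0,-10,0,0,0,0, 0,-8,0,0,0,0, 0,-8,0,0,0,0, 0,-5,0,0,0,0, 0,-4,0,0,0,0, 0,0,0,0,0,0]'; python3 -c "
from h import *
tool_in_stand(); c=snap('top')
cv2.imwrite('pics/t3.png',cv2.resize(c['image'][130:230,160:330],None,fx=4.7,fy=4.7,interpolation=3)[:,:,::-1])"
```

```text
time: 18.08
position: [541.4, -25.6, 40.2]
eef_rot: [3.141, 0.0, 0.09]
wrist_force: [-1.3, -1.7, -0.7]
gripper_width: 0.9
grip_force: 1.1
stand pos [ -0.1 -82.4  40.2] yaw err deg [ 1.7999e+02  2.0000e-02 -3.0000e-02] w 0.9 g 1.1 F [-1.3 -1.7 -0.7] t 18.075
```

View pics/t3.png

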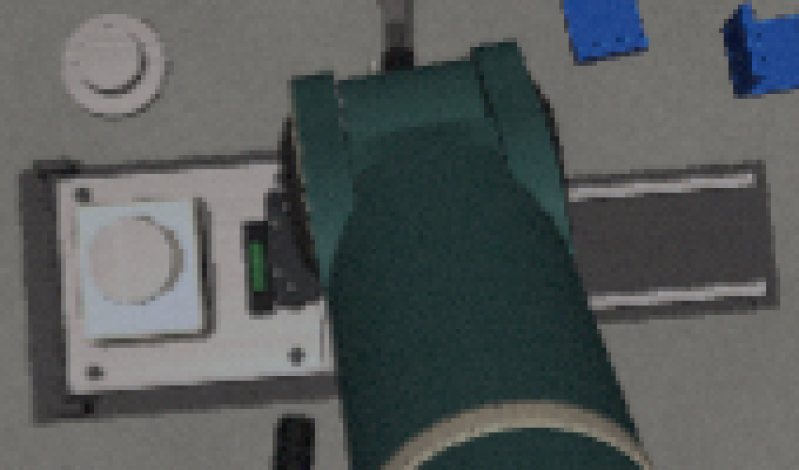

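The arm hides the wedge. I'll push a little more, back off, then measure the tilt from depth together with the heel position.

```bash
python3 -m inch '[0,-4,0,0,0,0, 0,-4,0,0,0,0, 0,-3,0,0,0,0, 0,0,0,0,0,0]'
cat >> h.py <<'E'
def cloud(c):
    v,u=np.nonzero(c['depth']>0); d=c['depth'][v,u]
    n=cv2.undistortPoints(np.stack([u,v],1).astype(float)[:,None],c['K'],c['dist'])[:,0]
    o,a=stand(); R=cv2.Rodrigues(c['rvec'])[0]; Z=cv2.Rodrigues(np.array([0,0,a]))[0]
    P=np.c_[n[:,0]*d,n[:,1]*d,d]-c['tvec'].ravel()
    return (P@R-o)@Z
def plane(P,box,zr):
    m=(P[:,0]>box[0])&(P[:,0]<box[1])&(P[:,1]>box[2])&(P[:,1]<box[3])&(P[:,2]>zr[0])&(P[:,2]<zr[1]); Q=P[m]
    for _ in range(8):
        A=np.c_[Q[:,:2],np.ones(len(Q))]; k=np.linalg.lstsq(A,Q[:,2],rcond=None)[0]; r=np.abs(Q[:,2]-A@k); Q=Q[r<max(1.5,2*np.median(r))]
    return k.round(4),len(Q)
E
python3 -m inch '[0,8,0,0,0,0, 0,20,0,0,0,0, 0,40,0,0,0,0, 0,55,0,0,0,0, 0,55,-30,0,0,0, 0,30,-60,0,0,0, -40,0,-60,0,0,0, -60,0,0,0,0,0, -60,0,0,0,0,0, 0,0,0,0,0,0]'
python3 - <<'E'
from h import *
tool_in_stand()
for n in('top','scene'):
    P=cloud(snap(n))
    print(n,'platform',plane(P,(-62,62,-15,140),(25,62)),'slab',plane(P,(-75,75,-320,-100),(0,14)),'bench',plane(P,(-60,120,200,320),(-8,12)))
c=load('top');cv2.imwrite('pics/t4.png',cv2.resize(c['image'][130:230,160:330],None,fx=4.7,fy=4.7,interpolation=3)[:,:,::-1])
E
```

```text
time: 18.62
position: [540.4, -14.2, 40.2]
eef_rot: [-3.141, 0.0, 0.091]
wrist_force: [-0.0, -2.5, -2.2]
gripper_width: 0.5
grip_force: 1.2
time: 19.88
position: [401.6, -234.3, 178.5]
eef_rot: [3.141, 0.001, 0.087]
wrist_force: [0.3, -0.1, 0.1]
gripper_width: 0.3
grip_force: 0.0
stand pos [-158.1 -277.6  178.5] yaw err deg [ 1.7997e+02  5.0000e-02 -2.0000e-01] w 0.3 g 0.0 F [ 0.3 -0.1  0.1] t 19.875
top platform (array([-1.10000e-03,  1.01000e-02,  4.74794e+01]), 591) slab (array([ 1.9000e-03, -1.7000e-03,  9.1668e+00]), 954) bench (array([-0.0092,  0.0194, -5.2454]), 914)
scene platform (array([-4.4000e-03, -1.2900e-02,  4.6907e+01]), 290) slab (array([-1.1000e-03, -8.0000e-04,  7.8089e+00]), 477) bench (array([-8.2000e-03,  2.9300e-02, -9.9583e+00]), 916)
```

View pics/t4.png

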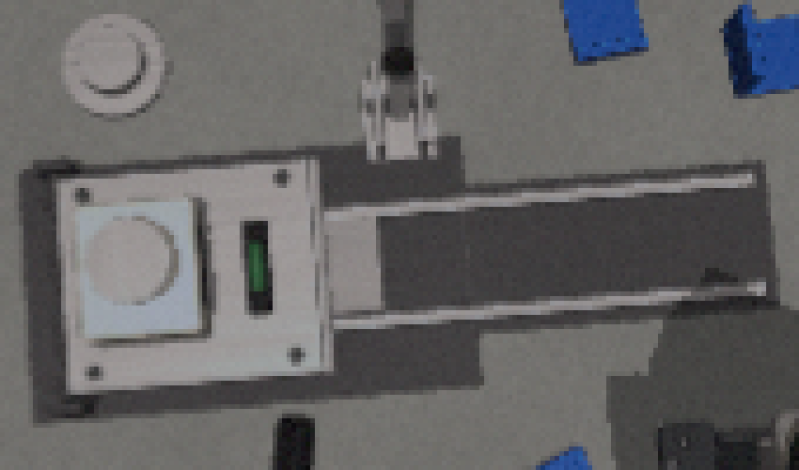

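Run:
```python
from h import *
o,a=stand(); Z=cv2.Rodrigues(np.array([0,0,a]))[0]
c=load('top'); im=c['image'].astype(float).sum(2)
# heel edge: brightness along stand y at several x, z=43
ys=np.arange(-90,-35,1.)
for x in(-20,-10,0,10,20):
    p=proj(c,[o+Z@np.array([x,y,43]) for y in ys]).astype(np.float32)
    g=cv2.remap(im.astype(np.float32),p[:,0].reshape(1,-1),p[:,1].reshape(1,-1),cv2.INTER_LINEAR)[0]
    i=np.argmax(np.gradient(cv2.GaussianBlur(g.reshape(1,-1),(1,1),0)[0])); h=(g.max()+g.min())/2
    print(x,ys[np.argmax(g>h)],end='; ')
print()
for n in('top','scene'):
    P=cloud(load(n)); m=(abs(P[:,0])<60)&(P[:,2]>40)&(P[:,2]<54)
    for lo,hi in((-13,5),(5,20),(20,40),(40,52),(112,122),(122,136)):
        q=P[m&(P[:,1]>lo)&(P[:,1]<hi)]; print(n,lo,hi,np.median(q[:,2]).round(2),len(q))
```

```text
-20 -57.0; -10 -58.0; 0 -58.0; 10 -58.0; 20 -58.0; 
top -13 5 47.65 232
top 5 20 47.56 147
top 20 40 47.76 192
top 40 52 47.57 156
top 112 122 49.3 28
top 122 136 48.77 40
scene -13 5 46.45 142
scene 5 20 47.15 68
scene 20 40 47.28 71
scene 40 52 46.78 21
scene 112 122 43.85 21
scene 122 136 45.71 103
```

Heel is at y = -58 mm, so the wedge is about 3 mm short of nominal. That is within tolerance, but I'll add a final nudge of about 3.5 mm.

```bash
python3 -m inch '[60,0,0,0,0,0, 60,0,30,0,0,0, 38,0,50,0,0,0, 0,0,40,0,0,0, 0,-50,18,0,0,0, 0,-50,0,0,0,0, 0,-50,0,0,0,0, 0,-30,0,0,0,0, 0,-8,0,0,0,0, 0,0,0,0,0,0]';python3 -c "
from h import *
tool_in_stand()"
```

```text
time: 21.22
position: [541.7, -32.1, 42.2]
eef_rot: [-3.141, -0.0, 0.091]
wrist_force: [0.1, -0.4, 0.4]
gripper_width: 0.4
grip_force: 0.0
stand pos [ -0.3 -88.9  42.2] yaw err deg [-1.7999e+02 -0.0000e+00  4.0000e-02] w 0.4 g 0.0 F [ 0.1 -0.4  0.4] t 21.225
```

```bash
python3 -m inch '[0,-6,0,0,0,0, 0,-5,0,0,0,0, 0,-4,0,0,0,0, 0,-2.5,0,0,0,0, 0,-2,0,0,0,0, 0,-2,0,0,0,0, 0,0,0,0,0,0]';python3 -c "
from h import *
tool_in_stand()"
python3 -m inch '[0,8,0,0,0,0, 0,20,0,0,0,0, 0,40,0,0,0,0, 0,55,0,0,0,0, 0,55,-30,0,0,0, 0,30,-60,0,0,0, -40,0,-60,0,0,0, -60,0,0,0,0,0, -60,0,0,0,0,0, 0,0,0,0,0,0]'
python3 - <<'E'
from h import *
tool_in_stand()
o,a=stand(); Z=cv2.Rodrigues(np.array([0,0,a]))[0]
c=snap('top'); im=c['image'].astype(np.float32).sum(2); ys=np.arange(-90,-35,.5)
for x in(-20,-10,0,10,20):
    p=proj(c,[o+Z@np.array([x,y,43]) for y in ys]).astype(np.float32)
    g=cv2.remap(im,p[:,0].reshape(1,-1),p[:,1].reshape(1,-1),1)[0]
    print(x,ys[np.argmax(g>(g.max()+g.min())/2)],end='; ')
zz={'n':0}
for n in('top','scene'):
    S=[cloud(c if n=='top' and k==0 else bot.read_camera(n)) for k in range(6)]; P=np.concatenate(S)
    print(n,plane(P,(-62,62,-13,52),(42,52)),'near',np.median(P[(abs(P[:,0])<60)&(P[:,1]>-13)&(P[:,1]<50)&(P[:,2]>40)&(P[:,2]<54)][:,2]),'slab ref',np.median(P[(abs(P[:,0])<25)&(P[:,1]>-200)&(P[:,1]<-100)&(P[:,2]<20)][:,2]))
E
```

```text
time: 22.1
position: [539.3, -11.5, 42.5]
eef_rot: [3.141, 0.0, 0.09]
wrist_force: [0.4, -5.2, -0.3]
gripper_width: 0.4
grip_force: 2.2
stand pos [ -0.9 -68.1  42.5] yaw err deg [ 1.7996e+02  0.0000e+00 -3.0000e-02] w 0.4 g 2.2 F [ 0.4 -5.2 -0.3] t 22.1
time: 23.35
position: [400.2, -230.8, 180.5]
eef_rot: [3.141, 0.001, 0.087]
wrist_force: [0.6, 0.3, -0.3]
gripper_width: 0.5
grip_force: 0.0
stand pos [-159.2 -273.9  180.5] yaw err deg [ 1.7996e+02  7.0000e-02 -2.0000e-01] w 0.5 g 0.0 F [ 0.6  0.3 -0.3] t 23.35
-20 -55.5; -10 -55.0; 0 -56.0; 10 -55.5; 20 -55.0; top (array([-1.00000e-04, -1.70000e-03,  4.81766e+01]), 2359) near 48.186251863501234 slab ref 9.548947495688353
scene (array([-6.00000e-04,  9.90000e-03,  4.69039e+01]), 892) near 47.28005378900103 slab ref 8.099718998104379
```

```bash
python3 -c "
from cell import bot
print(bot.finish_job())"
```

```text
the job is handed in; nothing more can be done
None
```

I handed the job in at about 24 s, verdict not shown: clamp open at about 1.9 rad, bracket let go in the tray, wedge origin at about y = +14.6 mm (nominal +15) under the lip, and platform level as far as the depth images can tell (to about 0.01 rad).

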